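# Centre a bushing in the V-nest

## Task

Open the hinged parts case's lid until it rests back on its stop, then lift out the wider of the two bronze bushings and stand it flat on the nest's base plate, in the open mouth between the converging rails, and let go of it. Then push it in under the hold-down bar until it is fully home, centred and touching both rails, and back away from it. Leave the lid open, the narrower bushing in the case, and the other parts on the bench where they lie.

Things in the scene. Friction and masses are not known exactly. Their poses are not given: they have to be found in the camera images.
- parts_case: Grey open-topped parts case fixed to the bench, 140 (x) x 170 (y) x 46 mm high, walls and floor 4 mm thick. Origin: centre of its underside on the bench. Its hinge is on its +x rim (far from the robot), its front faces -x.
- case_lid (a joint): Lid angle in rad: 0 shut (flat on the case), 1.57 upright, 1.95 resting on its stop, leaning back. It swings freely and falls shut when let go before it is upright, and falls back onto its stop when let go well past upright (beyond 1.65). The lid weighs 0.15 kg.
- lid_hinge (a point): Point on the hinge axis at the middle of the case's +x rim, 46 mm above the bench. The hinge axis is the case's y axis. The point's frame turns with the lid.
- lid_grip (a point): Centre of the black roller grip in front of the lid's free edge: a cylinder 16 mm in diameter, 30 mm long, axis parallel to the hinge (case y), 166 mm from the hinge, 26 mm clear of the lid's edge, on a neck 12 mm wide; 48.5 mm above the bench with the lid shut. Pinched from above by its flat ends (30 mm apart) it turns between the pads as the lid swings.
- wide_bushing: The wider bronze bushing, 38 mm outer diameter, 18 mm high, about 0.07 kg, standing on its end on the case's floor (4 mm above the bench). Origin: centre of its underside; z is its axis.
- narrow_bushing: The narrower, taller bronze bushing, 30 mm outer diameter, 22 mm high, standing beside the wide one in the case; it stays there. Origin: centre of its underside.
- centring_nest: Centring nest fixed to the bench: base plate 170 x 170 mm, 12 mm thick; on it two polished, slippery steel rails, 15 mm high, 10 mm thick, that converge towards +x, each at 30 degrees to the nest's x axis (inner faces 136 mm apart at their front ends, x = -45 mm), and a hold-down bar across them. Origin: centre of its underside; x points from open mouth to narrow end.
- nest_home (a point): Point on the plate's top (12 mm above the bench) where the wide bushing's centre is when it touches both rails: nest x = 35 mm, y = 0. Axes as the nest's. The hold-down bar, 114 mm long in y, spans 5 to 19 mm beyond this point in x; its underside is 22 mm, its top 30 mm and its end bolts' heads 34 mm above the plate.
- nest_mouth (a point): Point on the base plate's top in the middle of the rails' mouth, 70 mm before nest_home along -x; the rails' inner faces are 125 mm apart there.
- oil_cap: Bystander: black ribbed cap, 40 mm across, 36 mm high; stays put.
- planet_carrier: Bystander: steel planet gear, 66 mm across, 30 mm high; stays put.
- hex_bolt: Bystander: lying hexagon bolt, 68 mm long; stays put.
- servo_piston: Bystander: aluminium piston with a stem, 52 mm across, 61 mm high; stays put.
- driver_red_stub: Bystander: stubby screwdriver with a red handle, 98 mm long; stays put.
- slotted_disc: Bystander: black disc, 90 mm across, 10 mm thick; stays put.

How it is judged:
On the way, in this order (a step that is already met when the one before it is completed fails the run):
1. the lid is open against its stop (over 1.85 rad) (value of joint case_lid above 1.85 rad), for 0.2 s.
2. the wide bushing is lifted out of the case, above its rim (z of wide_bushing in the frame of parts_case above 0.05 m).
3. the wide bushing stands on the base plate in the mouth of the rails, at least 20 mm short of home, let go (x of wide_bushing in the frame of nest_home between -0.11 and -0.02 m and y of wide_bushing in the frame of nest_home between -0.045 and 0.045 m and z of wide_bushing in the frame of nest_home below 0.003 m and angle between wide_bushing's own z axis and vertical below 0.1 rad and linear speed of wide_bushing below 0.02 m/s and contact force between the fingers and wide_bushing below 0.1 N), for 0.2 s.
4. the wide bushing is pushed home between the rails (within 3 mm) (horizontal distance between wide_bushing and nest_home below 0.003 m and z of wide_bushing in the frame of nest_home below 0.003 m), for 0.1 s.
At the end, for the whole second after the job is handed in: The wide bushing stands flat on the nest's plate, at rest, its centre within 3 mm of the point where it touches both rails; the lid is open on its stop (over 1.85 rad); the narrow bushing is still in the case on its floor (all of step 4 and angle between wide_bushing's own z axis and vertical below 0.08 rad and linear speed of wide_bushing below 0.01 m/s and value of joint case_lid above 1.85 rad and z of narrow_bushing in the frame of parts_case below 0.02 m and horizontal distance between narrow_bushing and parts_case below 0.1 m).
It fails at once if the narrow bushing is lifted out of the case (z of narrow_bushing in the frame of parts_case above 0.045 m).
It fails at once if another part on the bench is pushed aside by more than 30 mm (distance of any of oil_cap, planet_carrier, hex_bolt, servo_piston, driver_red_stub, slotted_disc from where it was at the start of the episode above 0.03 m).
It also fails if it takes over 64 s, if anything falls off the work surface, if the arm or the gripper's body presses on something with over 40 N, if the wrist force passes 120 N, or if a joint passes its speed limit or range.

## Robot

A 7-joint arm with a two-finger parallel gripper is mounted at the origin on a cart in front of the work surface, level with it; the furniture and walls round the work are solid. World frame = base frame: x ahead of the robot, y to its left, z up, the work surface at z = 0. Lengths are in m, angles in rad, forces in N, time in s.
With the tool pointing down it reaches from about 0.425 to 0.925 m from the base axis. Payload 6.8 kg.
Tool frame: the origin (TCP) lies between the finger pads; the fingertips stand r.tcp_to_tips ahead of it and the grasp point (between the pads) lies 3 mm ahead of it (r.tcp_to_tips is the distance from the TCP to the fingertips, in m); z points along the fingers, y is the line along which they close (so a half turn about z gives the same grasp; the last joint's range is limited). The gripper opens to 85 mm and grips with 20 to 120 N. Pads are 22 mm wide; open, the fingers measure 114 mm over their backs; the gripper's body (76 mm by 85 mm) begins 54 mm behind the grasp point. The pads swing forward as they close: fully open they stand 13 mm farther back than shut.
Start: joints at [1.174, 0.477, 0.022, 1.555, -0.011, 1.109, -0.083], TCP at [0.192, -0.647, 0.253] pointing down, gripper open.
Joint ranges: [-2.96, 2.96], [-0.34, 2.1], [-1.41, 1.46], [0.24, 2.44], [-1.37, 4.51], [0.17, 1.92], [-2.96, 2.96]. Speed limits (rad/s): [2.39, 2.39, 3.14, 3.14, 3.14, 3.14, 3.14].

## Interface

Orientations are given as a rotation vector (axis times angle).
In Python, from bench import r gives the robot as it stands. The module is installed in compiled form; this text tells all that it offers.
- The arm moves only by the tool step_arm, never from a script. Its argument "moves" is a list of rows, each an object of numbers: "rx", "ry", "rz": the turn, a rotation vector about the tool's x, y, z in degrees; "dx", "dy", "dz": the shift along the tool's x, y, z in mm; "gripper": the opening, from -1 (shut) to 1 (fully open). In form: [{"rx": .., "ry": .., "rz": .., "dx": .., "dy": .., "dz": .., "gripper": ..}, ...]. A call has 1 to 20 rows; each row shifts and turns the commanded pose from where the row before left it, along the tool's axes as they then stand; what a row does not reach is not made up. A row lasts 1/8 s, in which the tool goes at most 62.5 mm and 10.7 degrees, less where a joint would pass 70% of its speed; a pose out of reach is approached as far as the arm can. A call is refused whole if a number of a shift passes 62.5 or a number of a turn 10.7, either way. A call with a gripper value outside its range is refused whole. The fingers move at their own pace and stop on an object; "grip_force" is the grip in N (left out, the last holds). Time passes only in rows, so rows that do not move let the fingers close. It gives the time, the measured TCP pose, the force, the opening and the grip force at its end, in the units of the state.
- r.get_obs(): the state, without advancing time (a new reading comes with each control period).
- r.grab_frame(name): name is "scene" or "top" or "wrist"; returns the picture (400x640x3 uint8, blue, green, red); there is no depth.
- r.camera_info(name): a dict with "mtx" (3x3 intrinsics, pixels), "rvec" (rotation vector, rad) and "tvec" (3), from world to camera coordinates, as OpenCV has them. Camera axes: x right, y down, z forward; pixel columns grow to the right and rows downward; lengths in m; the calibration is good to about 2 mm. A picture is of the moment at which its call begins: read the wrist's pose just before it. camera_info takes no time and is no camera call; for the wrist camera it gives the pose at the moment of the call.
- r.hand_in(): hands the job in; it is judged then, once.
The state is a dict: "clock": time; "joints": joint angles; "qvel": joint speeds; "tau": joint torques, N m; "tcp_pos": TCP position; "orientation": TCP orientation; "contact_force": force on the tool from outside, world axes, zero at the start; "moment": the same for the moment, N m; "grip_width": finger opening in m; "gripper_force": force on a finger pad.
Only numpy, scipy, OpenCV 4.12 (cv2) and the standard library are available. Lean on these libraries where they do the work, as an engineer would, in place of code of your own. Each camera call takes 0.05 s, during which the arm holds its last target. There are 200 camera calls.

## Working session

There is one attempt and no reset: what is moved stays moved. The work goes in short steps, Python scripts to look and compute and a tool call to move; the robot and the scene stay as the last step left them, time stands still between calls to the robot, and variables do not carry over. Pictures are saved under pics/ and viewed, at most 10 in all, crops included, and the job is handed in when it is done.

Besides the shell and the picture viewer there is one more tool, called after ">>>" as name([rows], argument=value, ...), one row to a line, values as JSON. step_arm: Moves the arm, as the interface text tells. Its arguments: {"type":"object","properties":{"moves":{"type":"array","items":{"type":"object","properties":{"rx":{"type":"number"},"ry":{"type":"number"},"rz":{"type":"number"},"dx":{"type":"number"},"dy":{"type":"number"},"dz":{"type":"number"},"gripper":{"type":"number"}}}},"grip_force":{"type":"number"}},"required":["moves"]}

```bash
mkdir -p pics
cat > h.py <<'E'
from bench import r
import cv2, numpy as np
from scipy.spatial.transform import Rotation as R
def snap(n,f):
    i=r.camera_info(n); im=r.grab_frame(n); cv2.imwrite(f'pics/{f}.png',im); return i,im
def ray(i,uv,z):
    M=cv2.Rodrigues(np.array(i['rvec'],float))[0]; t=np.array(i['tvec'],float).ravel()
    c=-M.T@t; d=M.T@np.linalg.inv(np.array(i['mtx']))@np.array([uv[0],uv[1],1.])
    return c+d*(z-c[2])/d[2]
def proj(i,P):
    return cv2.projectPoints(np.array(P,float).reshape(-1,3),np.array(i['rvec'],float),np.array(i['tvec'],float),np.array(i['mtx'],float),None)[0].reshape(-1,2)
E
python3 - <<'E'
from h import *
for n in('top','scene'):
    i,_=snap(n,n+'0'); print(n,i)
o=r.get_obs(); print(o); print(r.tcp_to_tips)
E
```

```text
top {'mtx': array([[500.91398733,   0.        , 318.83150703],
       [  0.        , 500.91398733, 195.26006478],
       [  0.        ,   0.        ,   1.        ]]), 'rvec': array([ 1.56730894, -2.27920272,  0.63677175]), 'tvec': array([0.27569297, 0.47250921, 1.49241314])}
scene {'mtx': array([[459.23451537,   0.        , 321.06843931],
       [  0.        , 459.23451537, 198.97688262],
       [  0.        ,   0.        ,   1.        ]]), 'rvec': array([ 1.95290022, -0.51001262,  0.28957537]), 'tvec': array([-0.4610139 ,  0.20580102,  1.15052599])}
{'clock': 0.1, 'joints': array([ 1.17392273,  0.47772599,  0.02232912,  1.55634237, -0.01151807,
        1.10930726, -0.08312019]), 'qvel': array([ 0.00142471, -0.00223707,  0.00031691, -0.00147401,  0.00069626,
       -0.00015121, -0.00066223]), 'tau': array([ 4.52233493e-03, -5.97757065e+01,  1.61377430e+00, -2.81951952e+01,
        1.28706009e-02,  5.10199461e-03,  3.31428487e-05]), 'tcp_pos': array([ 0.1920875 , -0.64657293,  0.25242122]), 'orientation': array([-3.10729712e+00, -4.51802858e-01,  5.25991110e-04]), 'contact_force': array([0.32983377, 0.30765514, 0.33547851]), 'moment': array([-0.05654039, -0.03893646, -0.00163453]), 'gripper_force': 0.0, 'grip_width': 0.08536509760947382}
0.022
```

View pics/top0.png

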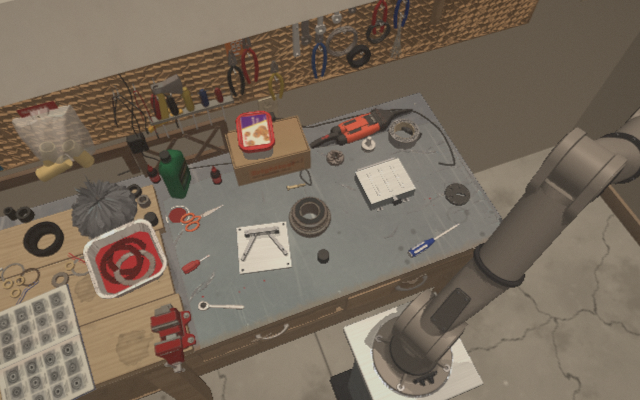

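View pics/scene0.png

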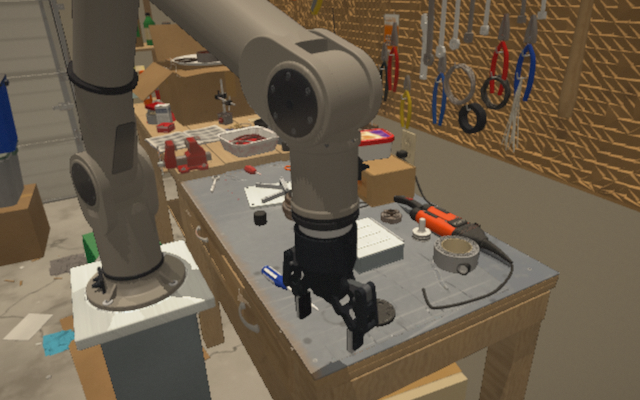

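The top view shows the case near (384,183) with its grip near (396,202), the nest near (263,247) and the oil cap at (323,256). I'll enlarge the case and nest.

Run:
```python
from h import *
im=cv2.imread('pics/top0.png')
a=cv2.resize(im[150:215,345:425],None,fx=7,fy=7,interpolation=cv2.INTER_CUBIC)[:, :]
b=cv2.resize(im[215:280,228:300],None,fx=7,fy=7,interpolation=cv2.INTER_CUBIC)
w=max(a.shape[1],b.shape[1])
a=cv2.resize(im[155:212,345:425],None,fx=5,fy=5,interpolation=cv2.INTER_CUBIC)
b=cv2.resize(im[215:279,228:300],None,fx=5,fy=5,interpolation=cv2.INTER_CUBIC)
c=np.zeros((max(a.shape[0],b.shape[0]),a.shape[1]+b.shape[1],3),np.uint8)
c[:a.shape[0],:a.shape[1]]=a; c[:b.shape[0],a.shape[1]:]=b
cv2.imwrite('pics/crop0.png',c); print(c.shape)
i=r.camera_info('top')
for uv in[(384,183),(263,247)]: print(ray(i,uv,0.03))
```

```text
(320, 760, 3)
[ 0.56188427 -0.16687643  0.03      ]
[0.47748073 0.30774212 0.03      ]
```

View pics/crop0.png

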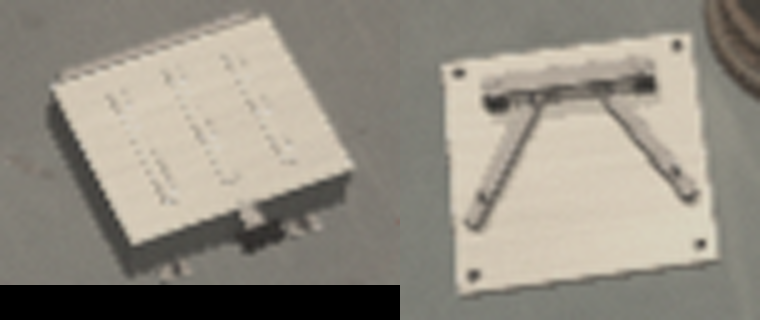

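The enlarged crop shows the lid's corners at about (52,87), (267,15), (354,168), (134,245) and the grip at (262,235). The plate's corners are at (443,66), (690,34), (718,260), (458,295).

Run:
```python
from h import *
i=r.camera_info('top')
L=[ray(i,(x/5+345,y/5+155),.05)[:2] for x,y in[(52,87),(267,15),(354,168),(134,245)]]
g=ray(i,(262/5+345,235/5+155),.05)[:2]
N=[ray(i,((x-400)/5+228,y/5+215),.012)[:2] for x,y in[(443,66),(690,34),(718,260),(458,295)]]
for n,P in(('lid',L),('nest',N)):
    P=np.array(P);print(n,P.round(4).tolist(),P.mean(0),[np.linalg.norm(P[k]-P[k-1]).round(4) for k in range(4)])
    d=(P[0]+P[1]-P[2]-P[3]); print('xdir yaw',np.degrees(np.arctan2(d[1],d[0]))); d=P[0]+P[3]-P[1]-P[2]; print('ydir-90',np.degrees(np.arctan2(d[1],d[0]))-90)
print('grip',g)
print(R.from_rotvec(r.get_obs()['orientation']).as_matrix().round(3))
w=r.camera_info('wrist'); M=cv2.Rodrigues(w['rvec'])[0]; print(w['mtx'], -M.T@w['tvec'], M.T.round(3))
for n,uv,z in(('oil',(323,252),.03),('piston',(369,143),.03),('ring',(310,212),.03),('box',(270,160),0.1),('driver',(424,244),.02)): print(n,ray(i,uv,z))
```

```text
lid [[0.6275, -0.0838], [0.6295, -0.2526], [0.4909, -0.2525], [0.489, -0.085]] [ 0.55921572 -0.16848323] [np.float64(0.1385), np.float64(0.1689), np.float64(0.1386), np.float64(0.1675)]
xdir yaw 0.2427884025398637
ydir-90 0.6663000331806188
nest [[0.5848, 0.3688], [0.5483, 0.2047], [0.3851, 0.2419], [0.422, 0.406]] [0.48506337 0.30536081] [np.float64(0.167), np.float64(0.1681), np.float64(0.1674), np.float64(0.1681)]
xdir yaw -12.857935783750383
ydir-90 -12.617145068722877
grip [ 0.46503918 -0.16968889]
[[ 0.959  0.285 -0.001]
 [ 0.285 -0.959  0.002]
 [-0.    -0.002 -1.   ]]
[[309.81477181   0.         316.85868016]
 [  0.         309.81477181 201.62475525]
 [  0.           0.           1.        ]] [ 0.26203497 -0.62531882  0.37271197] [[ 0.285 -0.919 -0.273]
 [-0.959 -0.273 -0.08 ]
 [-0.001  0.284 -0.959]]
oil [0.39061553 0.13085577 0.03      ]
piston [ 0.74191334 -0.18902991  0.03      ]
ring [0.54539148 0.11819621 0.03      ]
box [0.75087471 0.18822374 0.1       ]
driver [ 0.30237503 -0.19345913  0.02      ]
```

>>> step_arm([
  {"rz": 8},
  {"rz": 8},
  {"dx": 22.6,"dy": -39.8},
  {"dx": 22.6,"dy": -39.8},
  {"dx": 22.6,"dy": -39.8},
  {"dx": 22.6,"dy": -39.8},
  {"dx": 22.6,"dy": -39.8},
  {"dx": 22.6,"dy": -39.8},
  {"dx": 22.6,"dy": -39.8},
  {"dx": 22.6,"dy": -39.8},
  {"dx": 22.6,"dy": -39.8},
  {"dx": 22.6,"dy": -39.8},
  {"dx": 22.6,"dy": -39.8},
  {"dx": 22.6,"dy": -39.8},
  {"dz": 30},
  {"dz": 30},
  {},
])

```text
invalid input at $.moves[0]: expected keys rx, ry, rz, dx, dy, dz, gripper
```

Run:
```python
from h import *
o=r.get_obs(); print(o['tcp_pos'],R.from_rotvec(o['orientation']).as_matrix().round(3))
i,im=snap('wrist','w1'); np.savez('w1',**i)
```

```text
[ 0.1920875  -0.64657293  0.25242122] [[ 0.959  0.285 -0.001]
 [ 0.285 -0.959  0.002]
 [-0.    -0.002 -1.   ]]
```

View pics/w1.png

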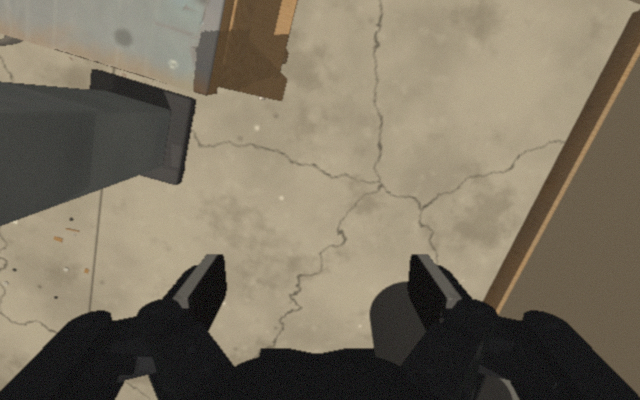

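The move was refused because every key is required. The picture shows only the floor beside the bench, with the open fingers at (205,280) and (430,280).

>>> step_arm([
  {"rx": 0,"ry": 0,"rz": 8,"dx": 0,"dy": 0,"dz": 0,"gripper": 1},
  {"rx": 0,"ry": 0,"rz": 8,"dx": 0,"dy": 0,"dz": 0,"gripper": 1},
  {"rx": 0,"ry": 0,"rz": 0,"dx": 22.6,"dy": -39.8,"dz": 0,"gripper": 1},
  {"rx": 0,"ry": 0,"rz": 0,"dx": 22.6,"dy": -39.8,"dz": 0,"gripper": 1},
  {"rx": 0,"ry": 0,"rz": 0,"dx": 22.6,"dy": -39.8,"dz": 0,"gripper": 1},
  {"rx": 0,"ry": 0,"rz": 0,"dx": 22.6,"dy": -39.8,"dz": 0,"gripper": 1},
  {"rx": 0,"ry": 0,"rz": 0,"dx": 22.6,"dy": -39.8,"dz": 0,"gripper": 1},
  {"rx": 0,"ry": 0,"rz": 0,"dx": 22.6,"dy": -39.8,"dz": 0,"gripper": 1},
  {"rx": 0,"ry": 0,"rz": 0,"dx": 22.6,"dy": -39.8,"dz": 0,"gripper": 1},
  {"rx": 0,"ry": 0,"rz": 0,"dx": 22.6,"dy": -39.8,"dz": 0,"gripper": 1},
  {"rx": 0,"ry": 0,"rz": 0,"dx": 22.6,"dy": -39.8,"dz": 0,"gripper": 1},
  {"rx": 0,"ry": 0,"rz": 0,"dx": 22.6,"dy": -39.8,"dz": 0,"gripper": 1},
  {"rx": 0,"ry": 0,"rz": 0,"dx": 22.6,"dy": -39.8,"dz": 0,"gripper": 1},
  {"rx": 0,"ry": 0,"rz": 0,"dx": 22.6,"dy": -39.8,"dz": 0,"gripper": 1},
  {"rx": 0,"ry": 0,"rz": 0,"dx": 0,"dy": 0,"dz": 30,"gripper": 1},
  {"rx": 0,"ry": 0,"rz": 0,"dx": 0,"dy": 0,"dz": 30,"gripper": 1},
  {"rx": 0,"ry": 0,"rz": 0,"dx": 0,"dy": 0,"dz": 0,"gripper": 1},
])

```text
clock: 2.28
tcp_pos: [0.4572, -0.1664, 0.1915]
orientation: [-3.14, -0.016, 0.007]
contact_force: [0.3, 0.8, 0.4]
grip_width: 0.0855
gripper_force: 0.0
```

Run:
```python
from h import *
o=r.get_obs(); print(o['tcp_pos'],R.from_rotvec(o['orientation']).as_matrix().round(3))
i,im=snap('wrist','w2'); np.savez('w2',**i)
```

```text
[ 0.45718575 -0.16639534  0.19147082] [[ 1.     0.01  -0.005]
 [ 0.01  -1.     0.001]
 [-0.005 -0.001 -1.   ]]
```

View pics/w2.png

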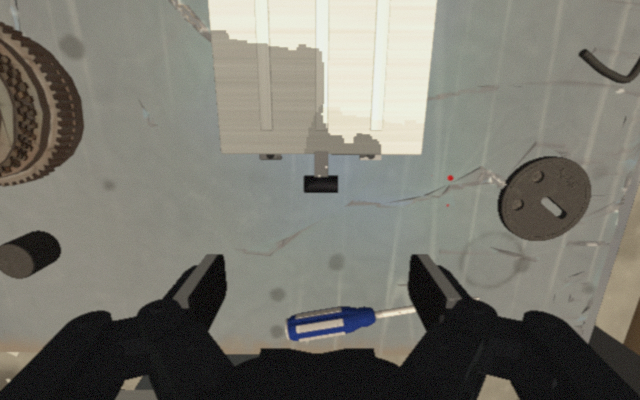

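The wrist view shows the roller grip at (321,184), spanning columns 304–338, and the lid's front edge from (220,154) to (424,154).

Run:
```python
from h import *
i=np.load('w2.npz')
for uv,z in(((321,184),.0505),((304,184),.0485),((338,184),.0485),((220,154),.05),((424,154),.05)): print(ray(i,uv,z))
```

```text
[ 0.46793223 -0.16889502  0.0505    ]
[ 0.46730196 -0.15411     0.0485    ]
[ 0.46760111 -0.18373637  0.0485    ]
[ 0.49290914 -0.08344575  0.05      ]
[ 0.49462001 -0.25525744  0.05      ]
```

>>> step_arm([
  {"rx": 0,"ry": 0,"rz": 0,"dx": 11,"dy": 2.6,"dz": 35,"gripper": 1},
  {"rx": 0,"ry": 0,"rz": 0,"dx": 0,"dy": 0,"dz": 35,"gripper": 0.2},
  {"rx": 0,"ry": 0,"rz": 0,"dx": 0,"dy": 0,"dz": 35,"gripper": 0.2},
  {"rx": 0,"ry": 0,"rz": 0,"dx": 0,"dy": 0,"dz": 20,"gripper": 0.2},
  {"rx": 0,"ry": 0,"rz": 0,"dx": 0,"dy": 0,"dz": 12,"gripper": 0.2},
  {"rx": 0,"ry": 0,"rz": 0,"dx": 0,"dy": 0,"dz": 0,"gripper": 0.2},
  {"rx": 0,"ry": 0,"rz": 0,"dx": 0,"dy": 0,"dz": 0,"gripper": 0.2},
])

```text
clock: 3.2
tcp_pos: [0.4708, -0.1697, 0.0574]
orientation: [3.141, 0.015, 0.003]
contact_force: [0.5, 0.0, 0.4]
grip_width: 0.0511
gripper_force: 0.0
```

Run:
```python
from h import *
i,im=snap('wrist','w3'); np.savez('w3',**i)
```

```text
(no output)
```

View pics/w3.png

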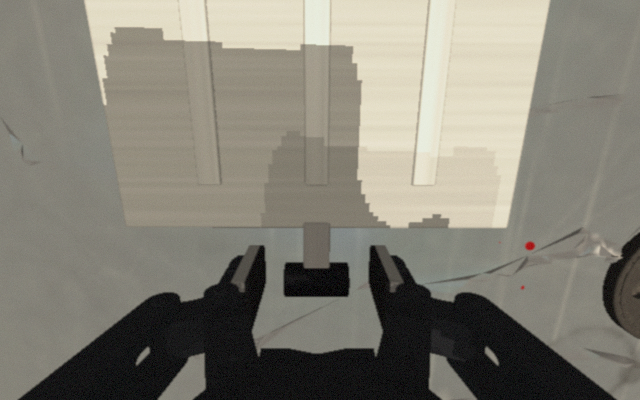

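The roller at (316,280) sits centred between the fingertips at (255,265) and (380,265). The lid's edge is at row 227, from column 126 to 508.

Run:
```python
from h import *
i=np.load('w3.npz')
for uv,z in(((316,264),.0565),((316,296),.0425),((316,280),.0535),((126,226),.051),((508,228),.051)): print(ray(i,uv,z))
print(r.get_obs()['tcp_pos'])
```

```text
[ 0.47952401 -0.16845953  0.0565    ]
[ 0.45441482 -0.16864333  0.0425    ]
[ 0.46993153 -0.16853454  0.0535    ]
[ 0.49427067 -0.08536427  0.051     ]
[ 0.49483977 -0.25238345  0.051     ]
[ 0.47075278 -0.16969367  0.05738149]
```

>>> step_arm([
  {"rx": 0,"ry": 0,"rz": 0,"dx": -2.5,"dy": -0.8,"dz": 2,"gripper": 0.2},
  {"rx": 0,"ry": 0,"rz": 0,"dx": 0,"dy": 0,"dz": 0,"gripper": -1},
  {"rx": 0,"ry": 0,"rz": 0,"dx": 0,"dy": 0,"dz": 0,"gripper": -1},
  {"rx": 0,"ry": 0,"rz": 0,"dx": 0,"dy": 0,"dz": 0,"gripper": -1},
  {"rx": 0,"ry": 0,"rz": 0,"dx": 0,"dy": 0,"dz": 0,"gripper": -1},
], grip_force=35)

```text
clock: 3.88
tcp_pos: [0.4672, -0.1693, 0.0546]
orientation: [3.141, 0.014, -0.0]
contact_force: [-2.7, -2.0, 6.5]
grip_width: 0.0293
gripper_force: 35.5
```

Run:
```python
import numpy as np
p=np.linspace(.015,1.935,17); x=-166*np.cos(p); z=166*np.sin(p)
for a,b in zip(np.diff(x),np.diff(z)): print(round(a,1),round(-b,1))
```

```text
1.5 -19.9
3.9 -19.5
6.2 -18.9
8.4 -18.1
10.5 -16.9
12.4 -15.5
14.2 -13.9
15.8 -12.1
17.1 -10.2
18.2 -8.0
19.0 -5.8
19.6 -3.5
19.9 -1.1
19.9 1.3
19.6 3.6
19.0 6.0
```

>>> step_arm([
  {"rx": 0,"ry": 0,"rz": 0,"dx": 1.5,"dy": 0,"dz": -19.9,"gripper": -1},
  {"rx": 0,"ry": 0,"rz": 0,"dx": 3.9,"dy": 0,"dz": -19.5,"gripper": -1},
  {"rx": 0,"ry": 0,"rz": 0,"dx": 6.2,"dy": 0,"dz": -18.9,"gripper": -1},
  {"rx": 0,"ry": 0,"rz": 0,"dx": 8.4,"dy": 0,"dz": -18.1,"gripper": -1},
])

```text
clock: 4.38
tcp_pos: [0.4876, -0.1692, 0.131]
orientation: [3.141, 0.014, 0.001]
contact_force: [4.0, -4.4, -6.1]
grip_width: 0.0292
gripper_force: 34.9
```

>>> step_arm([
  {"rx": 0,"ry": 0,"rz": 0,"dx": 10.5,"dy": 0,"dz": -16.9,"gripper": -1},
  {"rx": 0,"ry": 0,"rz": 0,"dx": 12.4,"dy": 0,"dz": -15.5,"gripper": -1},
  {"rx": 0,"ry": 0,"rz": 0,"dx": 14.2,"dy": 0,"dz": -13.9,"gripper": -1},
  {"rx": 0,"ry": 0,"rz": 0,"dx": 15.8,"dy": 0,"dz": -12.1,"gripper": -1},
  {"rx": 0,"ry": 0,"rz": 0,"dx": 17.1,"dy": 0,"dz": -10.2,"gripper": -1},
  {"rx": 0,"ry": 0,"rz": 0,"dx": 18.2,"dy": 0,"dz": -8,"gripper": -1},
  {"rx": 0,"ry": 0,"rz": 0,"dx": 19,"dy": 0,"dz": -5.8,"gripper": -1},
  {"rx": 0,"ry": 0,"rz": 0,"dx": 19.6,"dy": 0,"dz": -3.5,"gripper": -1},
])

```text
clock: 5.38
tcp_pos: [0.6138, -0.1683, 0.2165]
orientation: [3.14, 0.014, -0.003]
contact_force: [-0.9, -3.7, -0.9]
grip_width: 0.0293
gripper_force: 35.1
```

>>> step_arm([
  {"rx": 0,"ry": 0,"rz": 0,"dx": 19.9,"dy": 0,"dz": -1.1,"gripper": -1},
  {"rx": 0,"ry": 0,"rz": 0,"dx": 19.9,"dy": 0,"dz": 1.3,"gripper": -1},
  {"rx": 0,"ry": 0,"rz": 0,"dx": 19.6,"dy": 0,"dz": 3.6,"gripper": -1},
  {"rx": 0,"ry": 0,"rz": 0,"dx": 16,"dy": 0,"dz": 5,"gripper": -1},
  {"rx": 0,"ry": 0,"rz": 0,"dx": 0,"dy": 0,"dz": 0,"gripper": -1},
])

```text
clock: 6.0
tcp_pos: [0.691, -0.1678, 0.2081]
orientation: [3.14, 0.014, 0.003]
contact_force: [0.3, -3.0, 4.7]
grip_width: 0.0288
gripper_force: 35.4
```

>>> step_arm([
  {"rx": 0,"ry": 0,"rz": 0,"dx": 0,"dy": 0,"dz": 0,"gripper": 0.4},
  {"rx": 0,"ry": 0,"rz": 0,"dx": 0,"dy": 0,"dz": 0,"gripper": 0.4},
  {"rx": 0,"ry": 0,"rz": 0,"dx": 0,"dy": 0,"dz": -30,"gripper": 0.4},
  {"rx": 0,"ry": 0,"rz": 0,"dx": 0,"dy": 0,"dz": -30,"gripper": 0.4},
  {"rx": 0,"ry": 0,"rz": 0,"dx": -30,"dy": 0,"dz": -20,"gripper": 0.4},
  {"rx": 0,"ry": 0,"rz": 0,"dx": -40,"dy": 0,"dz": 0,"gripper": 0.4},
  {"rx": 0,"ry": 0,"rz": 0,"dx": -40,"dy": 0,"dz": 0,"gripper": 0.4},
  {"rx": 0,"ry": 0,"rz": 0,"dx": -40,"dy": 0,"dz": 0,"gripper": 0.4},
  {"rx": 0,"ry": 0,"rz": 0,"dx": -20,"dy": 0,"dz": 30,"gripper": 0.4},
  {"rx": 0,"ry": 0,"rz": 0,"dx": 0,"dy": 0,"dz": 30,"gripper": 0.4},
  {"rx": 0,"ry": 0,"rz": 0,"dx": 0,"dy": 0,"dz": 0,"gripper": 0.4},
])

```text
clock: 7.38
tcp_pos: [0.5177, -0.1674, 0.2261]
orientation: [-3.14, -0.016, 0.007]
contact_force: [0.1, 1.2, 0.9]
grip_width: 0.0599
gripper_force: 0.0
```

Run:
```python
from h import *
i,im=snap('wrist','w4'); np.savez('w4',**i)
print(r.get_obs()['tcp_pos'])
```

```text
[ 0.51912606 -0.1676059   0.22758522]
```

View pics/w4.png

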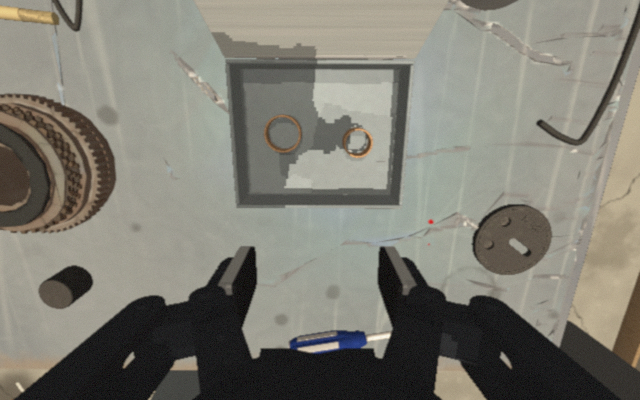

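The lid is open. The wide bushing's ring is at (283,134), columns 265–302, and the narrow one is at (357,142). The case rim's corners are at (228,62), (413,62), (400,206) and (239,207).

Run:
```python
from h import *
i=np.load('w4.npz')
for n,uv,z in(('wide',(283.3,133.5),.022),('wl',(264.5,134),.022),('wr',(302,134),.022),('nar',(357,142),.026),('a',(228,62),.046),('b',(413,62),.046),('c',(400,206),.046),('d',(239,207),.046)): print(n,ray(i,uv,z))
im=cv2.imread('pics/w4.png')[105:165,225:415]; cv2.imwrite('pics/w4c.png',cv2.resize(im,None,fx=4,fy=4,interpolation=cv2.INTER_CUBIC))
```

```text
wide [ 0.56607832 -0.1314584   0.022     ]
wl [ 0.56538341 -0.11217413  0.022     ]
wr [ 0.56576792 -0.15061558  0.022     ]
nar [ 0.5586488  -0.20684586  0.026     ]
a [ 0.62984232 -0.08608557  0.046     ]
b [ 0.6314423  -0.25081023  0.046     ]
c [ 0.49700281 -0.25097131  0.046     ]
d [ 0.494246   -0.08740032  0.046     ]
```

View pics/w4c.png

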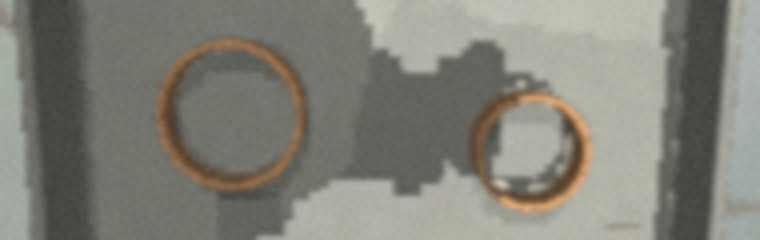

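The crop puts the wide ring's centre at (231,115), which is (282.8,133.8) in the full picture, or world (0.5655,-0.131). I'll grip along x, where there is room on both sides.

Run:
```python
from h import *
o=r.get_obs(); print(o['joints'].round(3),o['tcp_pos'],R.from_rotvec(o['orientation']).as_matrix().round(4),o['clock'])
```

```text
[ 0.375  0.304 -0.214  1.881  0.077  0.966 -1.434] [ 0.51912606 -0.1676059   0.22758522] [[ 9.999e-01  1.000e-02 -1.500e-03]
 [ 1.000e-02 -9.999e-01  7.000e-04]
 [-1.500e-03 -7.000e-04 -1.000e+00]] 7.425
```

>>> step_arm([
  {"rx": 0,"ry": 0,"rz": -10,"dx": 0,"dy": 0,"dz": 0,"gripper": 0.4},
  {"rx": 0,"ry": 0,"rz": -10,"dx": 0,"dy": 0,"dz": 0,"gripper": 0.4},
  {"rx": 0,"ry": 0,"rz": -10,"dx": 0,"dy": 0,"dz": 0,"gripper": 0.4},
  {"rx": 0,"ry": 0,"rz": -10,"dx": 0,"dy": 0,"dz": 0,"gripper": 0.4},
  {"rx": 0,"ry": 0,"rz": -10,"dx": 0,"dy": 0,"dz": 0,"gripper": 0.4},
  {"rx": 0,"ry": 0,"rz": -10,"dx": 0,"dy": 0,"dz": 0,"gripper": 0.4},
  {"rx": 0,"ry": 0,"rz": -10,"dx": 0,"dy": 0,"dz": 0,"gripper": 0.4},
  {"rx": 0,"ry": 0,"rz": -10,"dx": 0,"dy": 0,"dz": 0,"gripper": 0.4},
  {"rx": 0,"ry": 0,"rz": -10,"dx": 0,"dy": 0,"dz": 0,"gripper": 0.4},
  {"rx": 0,"ry": 0,"rz": 0,"dx": 18,"dy": 23,"dz": 30,"gripper": 0.4},
  {"rx": 0,"ry": 0,"rz": 0,"dx": 18,"dy": 23,"dz": 30,"gripper": 0.4},
  {"rx": 0,"ry": 0,"rz": 0,"dx": 0,"dy": 0,"dz": 30,"gripper": 0.4},
  {"rx": 0,"ry": 0,"rz": 0,"dx": 0,"dy": 0,"dz": 0,"gripper": 0.4},
  {"rx": 0,"ry": 0,"rz": 0,"dx": 0,"dy": 0,"dz": 0,"gripper": 0.4},
])

```text
clock: 9.18
tcp_pos: [0.5663, -0.1321, 0.1396]
orientation: [2.21, 2.23, 0.002]
contact_force: [0.3, -0.0, -0.2]
grip_width: 0.0597
gripper_force: 0.0
```

Run:
```python
from h import *
i,im=snap('wrist','w5'); np.savez('w5',**i)
o=r.get_obs(); print(o['tcp_pos'],R.from_rotvec(o['orientation']).as_matrix().round(4)); print(proj(i,[[.5655,-.131,.022]]))
```

```text
[ 0.566433   -0.13217983  0.13979435] [[-8.8e-03  1.0e+00  2.9e-03]
 [ 1.0e+00  8.8e-03 -8.0e-04]
 [-9.0e-04  2.9e-03 -1.0e+00]]
[[314.79230362 203.29714804]]
```

View pics/w5.png

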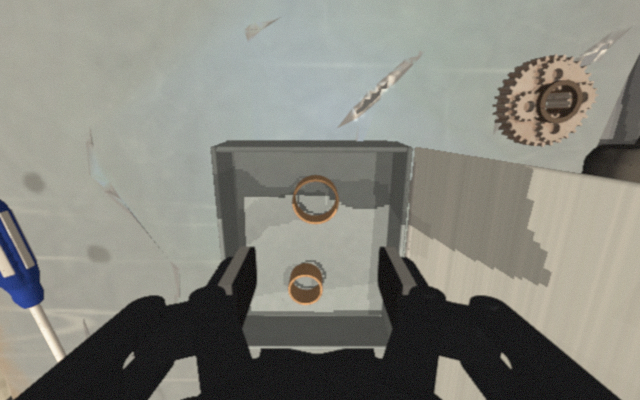

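The wide bushing's ring is at (315,199), columns 293–338, and the narrow one is at (306,290). The fingers straddle the case's inside.

Run:
```python
from h import *
i=np.load('w5.npz'); im=cv2.imread('pics/w5.png')
print(ray(i,(315.3,199.5),.022))
h=cv2.cvtColor(im,cv2.COLOR_BGR2HSV); m=((h[...,0]>5)&(h[...,0]<22)&(h[...,1]>90)).astype(np.uint8)
m[:170]=0;m[230:]=0;m[:,:285]=0;m[:,345:]=0
p=np.argwhere(m)[:,::-1].astype(np.float32); e=cv2.fitEllipse(cv2.convexHull(p)); print(e,len(p)); print(ray(i,e[0],.022))
```

```text
[ 0.56588377 -0.12782453  0.022     ]
((315.14117431640625, 199.61122131347656), (45.75173568725586, 48.47616958618164), 6.426656246185303) 671
[ 0.56575749 -0.12791813  0.022     ]
```

>>> step_arm([
  {"rx": 0,"ry": 0,"rz": 0,"dx": 3.7,"dy": -0.9,"dz": 30,"gripper": 0.4},
  {"rx": 0,"ry": 0,"rz": 0,"dx": 0,"dy": 0,"dz": 30,"gripper": 0.3},
  {"rx": 0,"ry": 0,"rz": 0,"dx": 0,"dy": 0,"dz": 25,"gripper": 0.3},
  {"rx": 0,"ry": 0,"rz": 0,"dx": 0,"dy": 0,"dz": 15,"gripper": 0.3},
  {"rx": 0,"ry": 0,"rz": 0,"dx": 0,"dy": 0,"dz": 8,"gripper": 0.3},
  {"rx": 0,"ry": 0,"rz": 0,"dx": 0,"dy": 0,"dz": 0,"gripper": 0.3},
  {"rx": 0,"ry": 0,"rz": 0,"dx": 0,"dy": 0,"dz": 0,"gripper": 0.3},
])

```text
clock: 10.1
tcp_pos: [0.565, -0.1281, 0.0307]
orientation: [2.21, 2.231, 0.001]
contact_force: [0.7, 0.0, 0.2]
grip_width: 0.0553
gripper_force: 0.0
```

>>> step_arm([
  {"rx": 0,"ry": 0,"rz": 0,"dx": 0,"dy": 0,"dz": 1,"gripper": -1},
  {"rx": 0,"ry": 0,"rz": 0,"dx": 0,"dy": 0,"dz": 0,"gripper": -1},
  {"rx": 0,"ry": 0,"rz": 0,"dx": 0,"dy": 0,"dz": 0,"gripper": -1},
  {"rx": 0,"ry": 0,"rz": 0,"dx": 0,"dy": 0,"dz": 0,"gripper": -1},
], grip_force=40)

```text
clock: 10.6
tcp_pos: [0.5649, -0.1281, 0.0297]
orientation: [2.21, 2.231, 0.001]
contact_force: [-1.4, 0.4, 6.6]
grip_width: 0.0357
gripper_force: 39.9
```

>>> step_arm([
  {"rx": 0,"ry": 0,"rz": 0,"dx": 0,"dy": 0,"dz": -10,"gripper": -1},
  {"rx": 0,"ry": 0,"rz": 0,"dx": 0,"dy": 0,"dz": -20,"gripper": -1},
  {"rx": 0,"ry": 0,"rz": 0,"dx": 0,"dy": 0,"dz": -30,"gripper": -1},
  {"rx": 0,"ry": 0,"rz": 0,"dx": 0,"dy": 0,"dz": -30,"gripper": -1},
  {"rx": 0,"ry": 0,"rz": 0,"dx": 0,"dy": 0,"dz": -30,"gripper": -1},
  {"rx": 0,"ry": 0,"rz": 0,"dx": 0,"dy": 0,"dz": 0,"gripper": -1},
])

```text
clock: 11.35
tcp_pos: [0.5662, -0.1281, 0.1525]
orientation: [2.207, 2.228, 0.005]
contact_force: [0.7, 1.4, -1.2]
grip_width: 0.0356
gripper_force: 40.3
```

Run:
```python
from h import *
i,im=snap('wrist','w6'); np.savez('w6',**i)
o=r.get_obs(); p=o['tcp_pos']; print(p,o['grip_width'],o['joints'].round(2))
print('pred ring top', proj(i,[p+[0,dy,-.0077] for dy in(0,-.019,.019)]))
h=cv2.cvtColor(im,cv2.COLOR_BGR2HSV); m=((h[...,0]>5)&(h[...,0]<22)&(h[...,1]>90)).astype(np.uint8)
n,l,s,c=cv2.connectedComponentsWithStats(m)
for k in range(1,n):
    if s[k][4]>60: print(s[k],c[k])
```

```text
[ 0.56507213 -0.12814568  0.150732  ] 0.035765741164210704 [ 0.48  0.48 -0.48  1.86  0.28  0.87 -0.12]
pred ring top [[313.27797052 272.56015034]
 [313.04283299 307.41616174]
 [313.53139937 234.99269494]]
[539  89  24  14  77] [551.75324675  95.77922078]
[523  90  15  22 110] [529.41818182  99.23636364]
[525 103  38  23 178] [545.96629213 116.03370787]
[629 184  11   8  70] [634.42857143 187.7       ]
[ 277  228   82   85 3478] [315.56871765 273.34847614]
```

View pics/w6.png

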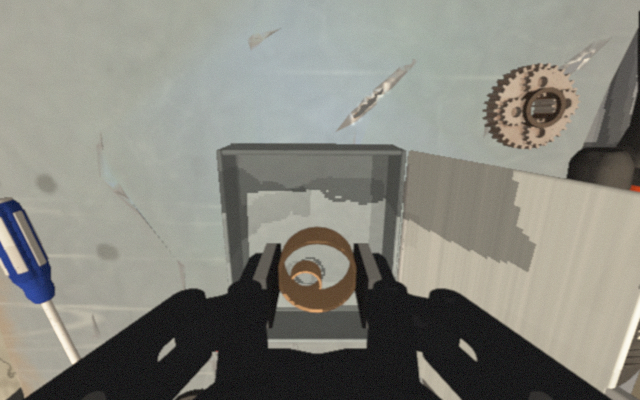

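The wide bushing is held squarely between the pads, its ring at (318,270). The narrow bushing is still in the case at (306,275), and the lid is open at the right.

>>> step_arm([
  {"rx": 0,"ry": 0,"rz": 6.6,"dx": 0,"dy": 0,"dz": -25,"gripper": -1},
  {"rx": 0,"ry": 0,"rz": 6.6,"dx": 0,"dy": 0,"dz": -25,"gripper": -1},
  {"rx": 0,"ry": 0,"rz": 0,"dx": 38,"dy": -22,"dz": 0,"gripper": -1},
  {"rx": 0,"ry": 0,"rz": 0,"dx": 38,"dy": -22,"dz": 0,"gripper": -1},
  {"rx": 0,"ry": 0,"rz": 0,"dx": 38,"dy": -22,"dz": 0,"gripper": -1},
  {"rx": 0,"ry": 0,"rz": 0,"dx": 38,"dy": -22,"dz": 0,"gripper": -1},
  {"rx": 0,"ry": 0,"rz": 0,"dx": 38,"dy": -22,"dz": 0,"gripper": -1},
  {"rx": 0,"ry": 0,"rz": 0,"dx": 38,"dy": -22,"dz": 0,"gripper": -1},
  {"rx": 0,"ry": 0,"rz": 0,"dx": 38,"dy": -22,"dz": 0,"gripper": -1},
  {"rx": 0,"ry": 0,"rz": 0,"dx": 38,"dy": -22,"dz": 0,"gripper": -1},
  {"rx": 0,"ry": 0,"rz": 0,"dx": 38,"dy": -22,"dz": 0,"gripper": -1},
  {"rx": 0,"ry": 0,"rz": 0,"dx": 0,"dy": 0,"dz": 0,"gripper": -1},
  {"rx": 0,"ry": 0,"rz": 0,"dx": 0,"dy": 0,"dz": 0,"gripper": -1},
])

```text
clock: 13.02
tcp_pos: [0.4457, 0.2482, 0.1981]
orientation: [2.452, 1.963, -0.003]
contact_force: [-0.6, -0.3, 0.0]
grip_width: 0.0359
gripper_force: 40.3
```

Run:
```python
from h import *
i,im=snap('wrist','w7'); np.savez('w7',**i)
o=r.get_obs(); p=o['tcp_pos']; print(p,o['grip_width'],o['joints'].round(2)); M=R.from_rotvec(o['orientation']).as_matrix();print(M.round(4))
h=cv2.cvtColor(im,cv2.COLOR_BGR2HSV); print(h[100:300:40,200:460:40].tolist())
c,s=np.cos(np.radians(-12.7)),np.sin(np.radians(-12.7)); 
for q in[(85,85),(85,-85),(-85,-85),(-85,85)]: 
    x,y=np.array(q)/1e3; print(q,proj(i,[[.485+c*x-s*y,.3054+s*x+c*y,.012]]))
```

```text
[0.44606912 0.24771894 0.1981423 ] 0.03617526545514291 [-0.12  0.34 -0.61  1.97  0.24  0.91 -1.07]
[[ 2.203e-01  9.754e-01 -1.100e-03]
 [ 9.754e-01 -2.203e-01 -1.300e-03]
 [-1.500e-03 -7.000e-04 -1.000e+00]]
[[[30, 16, 141], [25, 22, 138], [32, 15, 243], [28, 16, 243], [20, 34, 173], [16, 36, 121], [35, 20, 140]], [[22, 20, 139], [23, 22, 139], [35, 12, 245], [25, 35, 168], [21, 37, 167], [17, 34, 142], [43, 12, 149]], [[17, 24, 148], [30, 18, 145], [40, 9, 246], [19, 37, 96], [21, 35, 145], [17, 35, 133], [39, 16, 155]], [[19, 20, 141], [25, 24, 141], [25, 20, 152], [26, 25, 152], [23, 27, 158], [16, 85, 63], [16, 74, 72]], [[23, 21, 146], [19, 29, 152], [13, 117, 74], [28, 22, 149], [84, 67, 19], [17, 39, 132], [17, 42, 54]]]
(85, 85) [[442.94937942  18.90035722]]
(85, -85) [[423.65470596 204.14200709]]
(-85, -85) [[259.28235167 204.01157787]]
(-85, 85) [[249.12824266  18.71615327]]
```

```bash
cat > fit.py <<'E'
from h import *
def fit(i,im,c0):
    g=cv2.GaussianBlur(im.astype(np.float32),(0,0),1.0)
    G=np.sqrt(sum(cv2.Sobel(g[...,k],cv2.CV_32F,a,1-a)**2 for k in range(3) for a in(0,1))); G=np.minimum(G,np.percentile(G,97))
    t=np.linspace(-85,85,120); pts=[(85+0*t,t),(-85+0*t,t),(t,85+0*t),(t,-85+0*t)]
    P=np.hstack(pts)/1e3; Z=.012+0*P[0]
    # rails inner top edges: pass home tangent; y=+-(68-(x+45)tan30)
    x=np.linspace(-45,35,60); y=68-(x+45)*np.tan(np.pi/6)
    P=np.hstack([P,np.array([x,y])/1e3,np.array([x,-y])/1e3]); Z=np.r_[Z,.027+0*x,.027+0*x]
    from scipy.optimize import minimize
    def f(q):
        c,s=np.cos(q[2]),np.sin(q[2]); uv=proj(i,np.c_[q[0]+c*P[0]-s*P[1],q[1]+s*P[0]+c*P[1],Z]).astype(np.float32)
        return -cv2.remap(G,uv[None,:,0].copy(),uv[None,:,1].copy(),1).mean()
    best=min((( f((c0[0]+a,c0[1]+b,c0[2]+d)),a,b,d) for a in np.arange(-.008,.0081,.001) for b in np.arange(-.008,.0081,.001) for d in np.radians([-2,-1,0,1,2])))
    m=minimize(f,np.array(c0)+best[1:],method='Nelder-Mead',options=dict(initial_simplex=np.array(c0)+best[1:]+np.array([[0,0,0],[.001,0,0],[0,.001,0],[0,0,.01]])))
    return m.x,m.fun,f(c0)
E
python3 - <<'E'
from fit import *
c0=(.485,.3054,np.radians(-12.7))
for n,i,f in(('top',r.camera_info('top'),'top0'),('wrist',np.load('w7.npz'),'w7')):
    x,v,v0=fit(i,cv2.imread(f'pics/{f}.png'),c0); print(n,x[:2],np.degrees(x[2]),v,v0)
    print(' home',x[:2]+.035*np.array([np.cos(x[2]),np.sin(x[2])]),'mouth',x[:2]-.035*np.array([np.cos(x[2]),np.sin(x[2])]))
E
```

```text
top [0.48933203 0.30724228] -13.488892639407709 -204.08238220214844 -186.59334
 home [0.52336656 0.29907829] mouth [0.4552975  0.31540627]
wrist [0.48973209 0.30562875] -12.720968609249512 -209.74732971191406 -107.376465
 home [0.52387298 0.29792164] mouth [0.4555912  0.31333586]
```

>>> step_arm([
  {"rx": 0,"ry": 0,"rz": 0,"dx": 33,"dy": -2.5,"dz": 0,"gripper": -1},
  {"rx": 0,"ry": 0,"rz": 0,"dx": 33.5,"dy": -2.5,"dz": 0,"gripper": -1},
  {"rx": 0,"ry": 0,"rz": 0,"dx": 0,"dy": 0,"dz": 40,"gripper": -1},
  {"rx": 0,"ry": 0,"rz": 0,"dx": 0,"dy": 0,"dz": 40,"gripper": -1},
  {"rx": 0,"ry": 0,"rz": 0,"dx": 0,"dy": 0,"dz": 40,"gripper": -1},
  {"rx": 0,"ry": 0,"rz": 0,"dx": 0,"dy": 0,"dz": 22,"gripper": -1},
  {"rx": 0,"ry": 0,"rz": 0,"dx": 0,"dy": 0,"dz": 12,"gripper": -1},
  {"rx": 0,"ry": 0,"rz": 0,"dx": 0,"dy": 0,"dz": 0,"gripper": -1},
  {"rx": 0,"ry": 0,"rz": 0,"dx": 0,"dy": 0,"dz": 0,"gripper": -1},
])

```text
clock: 14.2
tcp_pos: [0.4565, 0.3152, 0.0458]
orientation: [2.453, 1.962, 0.003]
contact_force: [0.6, 0.0, -0.5]
grip_width: 0.0357
gripper_force: 40.3
```

>>> step_arm([
  {"rx": 0,"ry": 0,"rz": 0,"dx": 0,"dy": 0,"dz": 3,"gripper": -1},
  {"rx": 0,"ry": 0,"rz": 0,"dx": 0,"dy": 0,"dz": 2,"gripper": -1},
  {"rx": 0,"ry": 0,"rz": 0,"dx": 0,"dy": 0,"dz": 1.5,"gripper": -1},
  {"rx": 0,"ry": 0,"rz": 0,"dx": 0,"dy": 0,"dz": 1,"gripper": -1},
  {"rx": 0,"ry": 0,"rz": 0,"dx": 0,"dy": 0,"dz": 0,"gripper": -1},
])

```text
clock: 14.82
tcp_pos: [0.4557, 0.3151, 0.0377]
orientation: [2.452, 1.963, -0.0]
contact_force: [-1.1, -0.9, 5.0]
grip_width: 0.0357
gripper_force: 40.9
```

>>> step_arm([
  {"rx": 0,"ry": 0,"rz": 0,"dx": 0,"dy": 0,"dz": 0,"gripper": 0.0},
  {"rx": 0,"ry": 0,"rz": 0,"dx": 0,"dy": 0,"dz": 0,"gripper": 0.4},
  {"rx": 0,"ry": 0,"rz": 0,"dx": 0,"dy": 0,"dz": 0,"gripper": 0.4},
  {"rx": 0,"ry": 0,"rz": 0,"dx": 0,"dy": 0,"dz": 0,"gripper": 0.4},
  {"rx": 0,"ry": 0,"rz": 0,"dx": 0,"dy": 0,"dz": -20,"gripper": 0.4},
  {"rx": 0,"ry": 0,"rz": 0,"dx": 0,"dy": 0,"dz": -40,"gripper": 0.4},
  {"rx": 0,"ry": 0,"rz": 0,"dx": 0,"dy": 0,"dz": -30,"gripper": 0.4},
  {"rx": 0,"ry": 0,"rz": 0,"dx": 0,"dy": 0,"dz": -20,"gripper": 0.4},
  {"rx": 0,"ry": 0,"rz": 0,"dx": 0,"dy": 0,"dz": 0,"gripper": 0.4},
  {"rx": 0,"ry": 0,"rz": 0,"dx": 0,"dy": 0,"dz": 0,"gripper": 0.4},
])

```text
clock: 16.08
tcp_pos: [0.4554, 0.3145, 0.1466]
orientation: [2.453, 1.963, -0.002]
contact_force: [-0.8, -0.3, 0.7]
grip_width: 0.0601
gripper_force: 0.0
```

```bash
cat > ring.py <<'E'
from fit import *
def ring(i,im,z=.030):
    h=cv2.cvtColor(im,cv2.COLOR_BGR2HSV); m=((h[...,0]>5)&(h[...,0]<22)&(h[...,1]>90)&(h[...,2]>40)).astype(np.uint8)
    n,l,s,c=cv2.connectedComponentsWithStats(m)
    for k in range(1,n):
        if s[k][4]>100: 
            e=cv2.fitEllipse(cv2.convexHull(np.argwhere(l==k)[:,::-1].astype(np.float32))); print(s[k],e, ray(i,e[0],z))
E
python3 - <<'E'
from ring import *
i,im=snap('wrist','w8'); o=r.get_obs(); print(o['tcp_pos'],o['clock'])
print('pred',proj(i,[[.4555,.315,.03]]))
ring(i,im)
x,v,v0=fit(i,im,(.4895,.3062,np.radians(-12.9))); print(x[:2],np.degrees(x[2]),v,v0)
E
```

```text
[0.45520725 0.31443506 0.14626906] 16.125
pred [[316.49546328 204.39682434]]
[295 180  46  48 641] ((317.231201171875, 203.7684326171875), (45.503875732421875, 48.445987701416016), 2.288458824157715) [0.45618926 0.31538377 0.03      ]
[626 294  14  93 644] ((624.3958740234375, 379.12835693359375), (4.56507682800293, 6.087512016296387), 152.84133911132812) [0.70602331 0.07827555 0.03      ]
[564 297  28  64 933] ((576.1323852539062, 327.5211486816406), (35.260284423828125, 62.84676742553711), 2.8201563358306885) [0.65984226 0.14913871 0.03      ]
[367 329  15  20 120] ((374.36126708984375, 338.9425964355469), (14.00089168548584, 19.823759078979492), 12.363362312316895) [0.47898078 0.17705115 0.03      ]
[0.48942782 0.30545623] -12.779933062478491 -148.14088439941406 -139.6732
```

>>> step_arm([
  {"rx": 0,"ry": 0,"rz": -10,"dx": 0,"dy": 0,"dz": 0,"gripper": -1},
  {"rx": 0,"ry": 0,"rz": -10,"dx": 0,"dy": 0,"dz": 0,"gripper": -1},
  {"rx": 0,"ry": 0,"rz": -10,"dx": 0,"dy": 0,"dz": 0,"gripper": -1},
  {"rx": 0,"ry": 0,"rz": -10,"dx": 0,"dy": 0,"dz": 0,"gripper": -1},
  {"rx": 0,"ry": 0,"rz": -10,"dx": 0,"dy": 0,"dz": 0,"gripper": -1},
  {"rx": 0,"ry": 0,"rz": -10,"dx": 0,"dy": 0,"dz": 0,"gripper": -1},
  {"rx": 0,"ry": 0,"rz": -10,"dx": 0,"dy": 0,"dz": 0,"gripper": -1},
  {"rx": 0,"ry": 0,"rz": -10,"dx": 0,"dy": 0,"dz": 0,"gripper": -1},
  {"rx": 0,"ry": 0,"rz": -10,"dx": 0,"dy": 0,"dz": 0,"gripper": -1},
  {"rx": 0,"ry": 0,"rz": 0,"dx": 24,"dy": 0,"dz": 0,"gripper": -1},
  {"rx": 0,"ry": 0,"rz": 0,"dx": 24,"dy": 0,"dz": 0,"gripper": -1},
  {"rx": 0,"ry": 0,"rz": 0,"dx": 0,"dy": 0,"dz": 0,"gripper": -1},
  {"rx": 0,"ry": 0,"rz": 0,"dx": 0,"dy": 0,"dz": 0,"gripper": -1},
])

```text
clock: 17.75
tcp_pos: [0.4088, 0.3254, 0.1471]
orientation: [0.348, 3.122, -0.001]
contact_force: [0.4, 0.3, -0.5]
grip_width: 0.0002
gripper_force: 0.0
```

```bash
cat > st.py <<'E'
from ring import *
o=r.get_obs(); p=o['tcp_pos']; a=np.radians(-12.8); d=p[:2]-[.4895,.3056]
print('nest-frame tcp mm',1e3*(d@[np.cos(a),np.sin(a)]),1e3*(d@[-np.sin(a),np.cos(a)]),'z',p[2],o['clock'],o['grip_width'],o['contact_force'].round(1),o['joints'].round(2)); M=R.from_rotvec(o['orientation']).as_matrix();print(M.round(4).tolist())
E
python3 st.py
```

```text
nest-frame tcp mm -83.08394485601019 1.463303023872824 z 0.14709173057689437 17.75 0.00024427294915432206 [ 0.4  0.3 -0.5] [-0.04  0.55 -0.97  1.97  0.56  0.92  0.06]
[[-0.9755, 0.2201, 0.0001], [0.2201, 0.9755, -0.0006], [-0.0002, -0.0006, -1.0]]
```

>>> step_arm([
  {"rx": 0,"ry": 0,"rz": 0,"dx": 0,"dy": -1,"dz": 40,"gripper": -1},
  {"rx": 0,"ry": 0,"rz": 0,"dx": 0,"dy": 0,"dz": 35,"gripper": -1},
  {"rx": 0,"ry": 0,"rz": 0,"dx": 0,"dy": 0,"dz": 20,"gripper": -1},
  {"rx": 0,"ry": 0,"rz": 0,"dx": 0,"dy": 0,"dz": 12,"gripper": -1},
  {"rx": 0,"ry": 0,"rz": 0,"dx": 0,"dy": 0,"dz": 0,"gripper": -1},
  {"rx": 0,"ry": 0,"rz": 0,"dx": 0,"dy": 0,"dz": 0,"gripper": -1},
])

```text
clock: 18.5
tcp_pos: [0.4092, 0.3252, 0.0412]
orientation: [0.346, 3.121, 0.002]
contact_force: [0.1, 0.5, 0.5]
grip_width: -0.0002
gripper_force: 0.0
```

>>> step_arm([
  {"rx": 0,"ry": 0,"rz": 0,"dx": -6,"dy": 0,"dz": 0,"gripper": -1},
  {"rx": 0,"ry": 0,"rz": 0,"dx": -6,"dy": 0,"dz": 0,"gripper": -1},
  {"rx": 0,"ry": 0,"rz": 0,"dx": -5,"dy": 0,"dz": 0,"gripper": -1},
  {"rx": 0,"ry": 0,"rz": 0,"dx": -5,"dy": 0,"dz": 0,"gripper": -1},
  {"rx": 0,"ry": 0,"rz": 0,"dx": -5,"dy": 0,"dz": 0,"gripper": -1},
  {"rx": 0,"ry": 0,"rz": 0,"dx": -5,"dy": 0,"dz": 0,"gripper": -1},
  {"rx": 0,"ry": 0,"rz": 0,"dx": -5,"dy": 0,"dz": 0,"gripper": -1},
  {"rx": 0,"ry": 0,"rz": 0,"dx": -5,"dy": 0,"dz": 0,"gripper": -1},
])

```text
clock: 19.5
tcp_pos: [0.45, 0.3153, 0.0403]
orientation: [-0.346, -3.122, 0.0]
contact_force: [-1.2, 0.7, 0.5]
grip_width: -0.0003
gripper_force: 0.5
```

```bash
cat >> st.py <<'E'
i,im=snap('wrist','s%d'%(1000*o['clock'])); ring(i,im)
E
python3 st.py
```

```text
nest-frame tcp mm -40.72075159135927 0.7439809748883554 z 0.04028690844606373 19.5 -0.0003019707762957222 [-1.2  0.7  0.5] [-0.11  0.72 -0.81  1.96  0.75  0.79 -0.01]
[[-0.9757, 0.2189, -0.0], [0.2189, 0.9757, -0.0], [0.0, -0.0, -1.0]]
[  0 329  38  34 301] ((10.59567642211914, 342.96868896484375), (21.584545135498047, 58.20924758911133), 57.65326690673828) [0.45664945 0.15491907 0.03      ]
[  3 328 112  47 969] ((57.29899978637695, 354.2066955566406), (50.78932189941406, 108.52224731445312), 83.92948913574219) [0.46832334 0.17494297 0.03      ]
[310 329  15  25 290] ((316.67919921875, 342.2040100097656), (18.347049713134766, 27.676559448242188), 178.81700134277344) [0.49035605 0.30705487 0.03      ]
[ 50 351  42  32 428] ((69.43854522705078, 366.07830810546875), (24.058467864990234, 45.838375091552734), 57.6996955871582) [0.47672079 0.17769451 0.03      ]
[  0 382  43  17 275] ((21.236045837402344, 389.9833984375), (12.244080543518066, 45.28668212890625), 103.7982406616211) [0.48578476 0.14539491 0.03      ]
```

>>> step_arm([
  {"rx": 0,"ry": 0,"rz": 0,"dx": -5,"dy": 0,"dz": 0,"gripper": -1},
  {"rx": 0,"ry": 0,"rz": 0,"dx": -5,"dy": 0,"dz": 0,"gripper": -1},
  {"rx": 0,"ry": 0,"rz": 0,"dx": -5,"dy": 0,"dz": 0,"gripper": -1},
  {"rx": 0,"ry": 0,"rz": 0,"dx": -5,"dy": 0,"dz": 0,"gripper": -1},
  {"rx": 0,"ry": 0,"rz": 0,"dx": -5,"dy": 0,"dz": 0,"gripper": -1},
  {"rx": 0,"ry": 0,"rz": 0,"dx": -5,"dy": 0,"dz": 0,"gripper": -1},
  {"rx": 0,"ry": 0,"rz": 0,"dx": -5,"dy": 0,"dz": 0,"gripper": -1},
  {"rx": 0,"ry": 0,"rz": 0,"dx": 0,"dy": 0,"dz": 0,"gripper": -1},
])

```text
clock: 20.55
tcp_pos: [0.4844, 0.3075, 0.0403]
orientation: [0.347, 3.122, 0.0]
contact_force: [0.3, -0.4, 0.0]
grip_width: -0.0004
gripper_force: 0.0
```

>>> step_arm([
  {"rx": 0,"ry": 0,"rz": 0,"dx": -2,"dy": 0,"dz": 0,"gripper": -1},
  {"rx": 0,"ry": 0,"rz": 0,"dx": -1,"dy": 0,"dz": 0,"gripper": -1},
  {"rx": 0,"ry": 0,"rz": 0,"dx": 0,"dy": 0,"dz": 0,"gripper": -1},
])

```text
clock: 20.92
tcp_pos: [0.4868, 0.3071, 0.0403]
orientation: [0.346, 3.122, -0.0]
contact_force: [-0.6, 0.4, -0.2]
grip_width: 0.0002
gripper_force: 0.0
```

>>> step_arm([
  {"rx": 0,"ry": 0,"rz": 0,"dx": -2,"dy": 0,"dz": 0,"gripper": -1},
  {"rx": 0,"ry": 0,"rz": 0,"dx": -2,"dy": 0,"dz": 0,"gripper": -1},
  {"rx": 0,"ry": 0,"rz": 0,"dx": 0,"dy": 0,"dz": 0,"gripper": -1},
])

```text
clock: 21.3
tcp_pos: [0.491, 0.3061, 0.0403]
orientation: [0.347, 3.122, 0.0]
contact_force: [-0.0, 0.2, -0.7]
grip_width: -0.0002
gripper_force: 0.0
```

>>> step_arm([
  {"rx": 0,"ry": 0,"rz": 0,"dx": -1.5,"dy": 0,"dz": 0,"gripper": -1},
  {"rx": 0,"ry": 0,"rz": 0,"dx": -1.5,"dy": 0,"dz": 0,"gripper": -1},
  {"rx": 0,"ry": 0,"rz": 0,"dx": 0,"dy": 0,"dz": 0,"gripper": -1},
])

```text
clock: 21.68
tcp_pos: [0.4938, 0.3055, 0.0403]
orientation: [0.347, 3.122, 0.0]
contact_force: [0.7, -0.3, 0.6]
grip_width: -0.0003
gripper_force: 0.0
```

>>> step_arm([
  {"rx": 0,"ry": 0,"rz": 0,"dx": -1,"dy": 0,"dz": 0,"gripper": -1},
  {"rx": 0,"ry": 0,"rz": 0,"dx": -1,"dy": 0,"dz": 0,"gripper": -1},
  {"rx": 0,"ry": 0,"rz": 0,"dx": 0,"dy": 0,"dz": 0,"gripper": -1},
])

```text
clock: 22.05
tcp_pos: [0.4952, 0.3051, 0.0403]
orientation: [-0.346, -3.122, 0.0]
contact_force: [-2.9, -0.7, 0.9]
grip_width: 0.0003
gripper_force: 1.0
```

>>> step_arm([
  {"rx": 0,"ry": 0,"rz": 0,"dx": -1,"dy": 0,"dz": 0,"gripper": -1},
  {"rx": 0,"ry": 0,"rz": 0,"dx": 0,"dy": 0,"dz": 0,"gripper": -1},
])

```text
clock: 22.3
tcp_pos: [0.4953, 0.3051, 0.0402]
orientation: [-0.345, -3.121, 0.001]
contact_force: [-5.4, 0.6, 2.4]
grip_width: -0.0001
gripper_force: 2.4
```

>>> step_arm([
  {"rx": 0,"ry": 0,"rz": 0,"dx": -1,"dy": 0,"dz": 0,"gripper": -1},
  {"rx": 0,"ry": 0,"rz": 0,"dx": 0,"dy": 0,"dz": 0,"gripper": -1},
])

```text
clock: 22.55
tcp_pos: [0.4954, 0.3051, 0.0402]
orientation: [-0.344, -3.12, 0.001]
contact_force: [-7.4, 0.3, 4.2]
grip_width: -0.0003
gripper_force: 3.6
```

>>> step_arm([
  {"rx": 0,"ry": 0,"rz": 0,"dx": -2,"dy": 0,"dz": 0,"gripper": -1},
  {"rx": 0,"ry": 0,"rz": 0,"dx": 0,"dy": 0,"dz": 0,"gripper": -1},
  {"rx": 0,"ry": 0,"rz": 0,"dx": 4,"dy": 0,"dz": 0,"gripper": -1},
  {"rx": 0,"ry": 0,"rz": 0,"dx": 10,"dy": 0,"dz": 0,"gripper": -1},
  {"rx": 0,"ry": 0,"rz": 0,"dx": 30,"dy": 0,"dz": 0,"gripper": -1},
  {"rx": 0,"ry": 0,"rz": 0,"dx": 15,"dy": 0,"dz": -30,"gripper": -1},
  {"rx": 0,"ry": 0,"rz": 0,"dx": 0,"dy": 0,"dz": -50,"gripper": -1},
  {"rx": 0,"ry": 0,"rz": 0,"dx": -20,"dy": 0,"dz": -50,"gripper": -1},
  {"rx": 0,"ry": 0,"rz": 0,"dx": 0,"dy": 0,"dz": 0,"gripper": -1},
  {"rx": 0,"ry": 0,"rz": 0,"dx": 0,"dy": 0,"dz": 0,"gripper": -1},
])

```text
clock: 23.8
tcp_pos: [0.4613, 0.3123, 0.1699]
orientation: [0.347, 3.122, -0.001]
contact_force: [0.4, -0.9, -0.1]
grip_width: -0.0001
gripper_force: 0.0
```

```bash
cat >> st.py <<'E'
print('home',proj(i,[[.4895+.0341,.3056-.0078,.030]]))
x,v,v0=fit(i,im,(.4895,.3056,np.radians(-12.8))); print(x[:2],np.degrees(x[2]),v,v0,'home',x[:2]+.035*np.array([np.cos(x[2]),np.sin(x[2])]))
t,ti=snap('top','topend'); print('TOP'); ring(t,ti)
E
python3 st.py
```

```text
nest-frame tcp mm -29.00238860143822 0.2628560741423644 z 0.16990827631551536 23.8 -0.00014152256357677918 [ 0.4 -0.9 -0.1] [ 0.02  0.56 -0.96  1.87  0.55  1.    0.17]
[[-0.9756, 0.2197, 0.0003], [0.2197, 0.9756, -0.0006], [-0.0005, -0.0005, -1.0]]
[634   0   6  71 279] ((636.8894653320312, 57.71894836425781), (5.229618549346924, 119.23755645751953), 2.1423637866973877) [0.4080494  0.57748259 0.03      ]
[ 610  188   30  212 3053] ((627.9287719726562, 345.5352478027344), (30.760204315185547, 315.1020812988281), 3.696991205215454) [0.68531707 0.5870665  0.03      ]
[167 237  19  16 113] ((176.52383422851562, 245.01211547851562), (14.809335708618164, 18.86301040649414), 72.88494873046875) [0.47890934 0.17751357 0.03      ]
[ 77 255  68  19 364] ((110.84892272949219, 266.37078857421875), (21.091045379638672, 65.01152038574219), 79.26429748535156) [0.486025   0.11005068 0.03      ]
[189 255  26  27 182] ((201.65267944335938, 268.05462646484375), (19.844318389892578, 31.509586334228516), 135.84385681152344) [0.50634662 0.19233547 0.03      ]
[158 269  31  29 248] ((173.64132690429688, 283
[... 2914 characters left out ...]
8256836), 52.138614654541016) [0.75425787 0.96869952 0.03      ]
[457 249  28  29 239] ((468.93878173828125, 262.32208251953125), (23.755250930786133, 30.32289695739746), 52.64293670654297) [ 0.18875748 -0.2948323   0.03      ]
[  69  266  142  134 7616] ((139.26930236816406, 340.4250183105469), (108.16587829589844, 322.25885009765625), 161.30514526367188) [0.31839365 0.74191587 0.03      ]
[288 313  30  17 117] ((300.968017578125, 320.3151550292969), (11.16796875, 33.531707763671875), 65.638916015625) [0.20406328 0.27485478 0.03      ]
[182 339  66  37 570] ((213.1596221923828, 352.2579040527344), (38.258270263671875, 69.22599029541016), 71.34142303466797) [0.20678984 0.54682014 0.03      ]
```

>>> step_arm([
  {"rx": 0,"ry": 0,"rz": 0,"dx": 25,"dy": 0,"dz": 20,"gripper": -1},
  {"rx": 0,"ry": 0,"rz": 0,"dx": 25,"dy": 0,"dz": 20,"gripper": -1},
  {"rx": 0,"ry": 0,"rz": 0,"dx": 0,"dy": 0,"dz": 0,"gripper": -1},
  {"rx": 0,"ry": 0,"rz": 0,"dx": 0,"dy": 0,"dz": 0,"gripper": -1},
])

```text
clock: 24.4
tcp_pos: [0.413, 0.3237, 0.1301]
orientation: [-0.346, -3.122, 0.001]
contact_force: [-0.0, 0.0, 0.5]
grip_width: 0.0004
gripper_force: 0.0
```

Run:
```python
from fit import *
i,im=snap('wrist','w9'); print(r.get_obs()['tcp_pos'])
x,v,v0=fit(i,im,(.4897,.3056,np.radians(-12.8))); hm=x[:2]+.035*np.array([np.cos(x[2]),np.sin(x[2])]); print(x,v,v0,hm)
hp=proj(i,[[*hm,.030]])[0]; print('home px',hp)
h=cv2.cvtColor(im,cv2.COLOR_BGR2HSV); m=((h[...,0]>3)&(h[...,0]<24)&(h[...,1]>75)).astype(np.uint8)
u,w=hp.astype(int); roi=np.zeros_like(m); roi[w-40:w+45,u-50:u+50]=1; m&=roi
p=np.argwhere(m)[:,::-1]; print(len(p),p.min(0),p.max(0))
for row in m[w-34:w+40:3,u-40:u+41:2]: print(''.join('.#'[k] for k in row))
# predicted outer circle of top at home
t=np.linspace(0,6.28,40); q=proj(i,np.c_[hm[0]+.019*np.cos(t),hm[1]+.019*np.sin(t),.03+0*t]); print('pred bbox',q.min(0),q.max(0))
a=x[2]
for z in(.034,.042): print('bar front edge z',z,proj(i,[[*(hm+.005*np.array([np.cos(a),np.sin(a)])),z]]))
```

```text
[0.41345931 0.32375257 0.13042077]
[ 0.48996172  0.30578864 -0.22105339] -101.30015563964844 -101.014046 [0.52411006 0.29811463]
home px [315.15702105 337.05875002]
186 [265 298] [364 381]
....................#....................
......................#............#.....
.............#............#..............
.........................................
.................#.......................
..............................#..........
.........................................
.........................................
..................................#......
.........................................
.............#...........................
.........................................
.......................##................
...................######................
.................#######.................
.........................................
.....#...................................
.........................................
............................#............
......#.........#..#.....................
.........................................
...............#.........................
.........................................
.........................................
.........................................
pred bbox [292.91312266 318.12870272] [337.34521859 355.20332913]
bar front edge z 0.034 [[315.13915391 345.31643438]]
bar front edge z 0.042 [[315.08604377 352.43080697]]
```

>>> step_arm([
  {"rx": 0,"ry": 0,"rz": 0,"dx": 0,"dy": 0,"dz": -40,"gripper": -1},
  {"rx": 0,"ry": 0,"rz": 0,"dx": -35,"dy": 0,"dz": -10,"gripper": -1},
  {"rx": 0,"ry": 0,"rz": 0,"dx": -35,"dy": 0,"dz": 0,"gripper": -1},
  {"rx": 0,"ry": 0,"rz": 0,"dx": -35,"dy": 0,"dz": 0,"gripper": -1},
  {"rx": 0,"ry": 0,"rz": 0,"dx": -35,"dy": 0,"dz": 0,"gripper": -1},
  {"rx": 0,"ry": 0,"rz": 0,"dx": 0,"dy": 0,"dz": 0,"gripper": -1},
  {"rx": 0,"ry": 0,"rz": 0,"dx": 0,"dy": 0,"dz": 0,"gripper": -1},
])

```text
clock: 25.32
tcp_pos: [0.549, 0.2931, 0.1804]
orientation: [-0.347, -3.122, -0.001]
contact_force: [-0.4, 0.1, 0.5]
grip_width: -0.0001
gripper_force: 0.0
```

Run:
```python
from fit import *
i,im=snap('wrist','w10'); print(r.get_obs()['tcp_pos'])
x,v,v0=fit(i,im,(.4897,.3056,np.radians(-12.8))); hm=x[:2]+.035*np.array([np.cos(x[2]),np.sin(x[2])]); print(x,v,v0,hm)
hp=proj(i,[[*hm,.030]])[0]; print('home px',hp)
h=cv2.cvtColor(im,cv2.COLOR_BGR2HSV); m=((h[...,0]>3)&(h[...,0]<24)&(h[...,1]>75)).astype(np.uint8)
u,w=hp.astype(int)
for row in m[w-34:w+34:2,u-40:u+41:1]: print(''.join('.#'[k] for k in row))
print('rows from',w-34,'cols from',u-40)
t=np.linspace(0,6.28,40); q=proj(i,np.c_[hm[0]+.019*np.cos(t),hm[1]+.019*np.sin(t),.03+0*t]); print('pred bbox',q.min(0),q.max(0))
a=x[2]
for z in(.034,.042): print('bar front edge z',z,proj(i,[[*(hm+.005*np.array([np.cos(a),np.sin(a)])),z]]))
```

```text
[0.54849788 0.2934729  0.18057153]
[ 0.49050198  0.30557982 -0.22229406] -214.32666015625 -201.7919 [0.52464077 0.29786345]
home px [314.94716841 165.54100045]
.................................................................................
.................................................................................
.................................................................................
.................................................................................
.................................................................................
.................................................................................
....................................###########..................................
...............................####################..............................
............................#######...............#####..........................
..........................#####......................####........................
.........................###...........................###.......................
.......................###............
[... 1347 characters left out ...]
........
.................................................................................
.................................................................................
.................................................................................
.................................................................................
.................................................................................
.................................................................................
rows from 131 cols from 274
pred bbox [293.40114413 143.73704851] [336.43874303 186.4665828 ]
bar front edge z 0.034 [[314.92759807 172.01282996]]
bar front edge z 0.042 [[314.87723849 173.84119931]]
```

The bushing's rim is at rows 143 and up and columns 293–337, which matches the predicted home outline within a pixel, with the bar crossing it at row 172. I'm handing in.

```bash
python3 -c "
from bench import r
print(r.hand_in())"
```

```text
the job is handed in; nothing more can be done
None
```

The wide bushing is home under the hold-down bar, with its rim within about 1 mm of the predicted outline in the last wrist image. The narrow bushing was still in the case and the lid open when last seen. I handed the job in at about 25 s, and no verdict came back.

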